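# Lock back the sprung belt tensioner of a stone grinder at its belt-fitting mark

### The job

The grinder's old belt is off: lock its sprung belt tensioner back so that a new one can be slipped on. By the black knob on the end of the arm, draw the arm back against its spring until its pointer stands at the long mark of the scale (the third slot from the rest end), and push the knob's locking pin fully down into that slot so that the arm stays there by itself when you let go. Feel for the slot with light pressure and never force the pin against the plate, do not let the arm fly back, and leave the kitchen things around it where they are.

Things in the scene. Friction and masses are not known exactly. Their poses are not given: they have to be found in the camera images.
- grinder: Base of a table-top stone grinder, bowl and belt off: grey steel box 300 x 420 x 100 mm high (x, y, z), origin at the centre of its underside, z up, long side along its y, front (-x) to the robot at yaw 0. On its top: motor pulley (56 mm wide) at (30, -150) mm, large pulley (150 mm wide, spindle 178 mm above the table) at (55, 125) mm, tensioner pivot at (-45, -150) mm, in its frame.
- pivot (a point): Point on the vertical pivot axis of the tensioner arm, 128 mm above the table.
- tensioner (a joint): Deflection of the sprung tensioner arm in rad: 0 at its rest stop, where it starts; grows anticlockwise seen from above, up to 0.78. At rest the arm points from the pivot 1.222 rad (70 degrees) anticlockwise from the base's x axis. Its spring resists with about 4 N at the knob at rest and 9 N at the third slot. By design the slots stand at 0.165, 0.329, 0.494 and 0.659 rad.
- pointer (a point): Tip of the pointer at the end of the tensioner arm, 206 mm from the pivot axis, 122 mm above the table. The arm is a flat steel bar 24 mm wide, 124 to 132 mm above the table, with an idler roller underneath; 170 mm from the pivot it has a boss, 26 mm wide, top 142 mm above the table, in which the locking pin slides.
- slot3 (a point): Where the middle of the third slot would be by design, fixed to the base. The steel scale plate under the arm's end (top 118 mm high, 8 mm thick) has four slots, 12 mm wide, 28 mm apart on an arc 170 mm from the pivot, a line at each, the third line long. It is clamped by hand: the whole plate may be turned up to 11 mm along the arc either way; no reading tells this, it must be felt or seen.
- locking_pin (a joint): How far the locking pin is pushed down, in m: 0 raised (at the start), 0.018 fully down. Steel, 9 mm thick, flat nose, captive in the boss; stays at any height by friction of about 2.5 N (no spring). Off a slot its nose meets the plate at 0.003; at 0.018 it is 15 mm below the plate's top, through the slot.
- pin_knob (a point): Centre of the locking pin's black knob, an upright cylinder 24 mm wide and 30 mm tall; with the pin raised its top is 192 mm and its underside 162 mm above the table, 20 mm above the boss. It goes down with the pin and swings with the arm, 170 mm from the pivot axis.
- lid: Aluminium sufuria lid lying flat, 196 mm wide, 35 mm high with knob; origin under its centre. Not to be disturbed.
- canister: Round plastic canister with flip-top lid, 103 mm wide, 156 mm high; origin under its centre. Not to be disturbed.
- mug: Enamel mug, 84 mm wide, 85 mm high, handle at +y; origin under its centre. Not to be disturbed.
- jar: Glass jar with wire-clip lid, 96 mm wide, 142 mm high; origin under its centre. Not to be disturbed.

How it is judged:
On the way, in this order (a step that is already met when the one before it is completed fails the run):
1. the arm has been pulled back past the second slot with the pin still up (value of joint tensioner above 0.408 rad and value of joint locking_pin below 0.008 m), for 0.1 s.
2. the pin is down in the third slot (value of joint tensioner between 0.412 and 0.576 rad and value of joint locking_pin above 0.013 m), for 0.2 s.
At the end, for the whole second after the job is handed in: The tensioner arm stays by itself, at rest, at the third slot (deflection 0.412 to 0.576 rad, wherever the plate is clamped) with the locking pin at least 13 of its 18 mm down, and the robot has let go (all of step 2 and velocity of joint tensioner between -0.05 and 0.05 rad/s); the robot touches nothing.
It fails at once if the pin is forced: its nose presses on the plate with more than 35 N (contact force between locking_pin_c0 and anything else above 35 N).
It fails at once if the arm flies back (faster than 2 rad/s towards rest) (velocity of joint tensioner below -2 rad/s).
It fails at once if a bystander is moved by more than 20 mm (distance of any of lid, canister, mug, jar from where it was at the start of the episode above 0.02 m).
It also fails if it takes over 67 s, if anything falls off the work surface, if the arm or the gripper's body presses on something with over 40 N, if the wrist force passes 120 N, or if a joint passes its speed limit or range.

### The arm

A 7-joint arm with a two-finger parallel gripper is mounted at the origin on the work surface. World frame = base frame: x ahead of the robot, y to its left, z up, the work surface at z = 0. Lengths are in m, angles in rad, forces in N, time in s.
With the tool pointing down it reaches from about 0.4 to 0.875 m from the base axis. Payload 19.3 kg.
Tool frame: the origin (TCP) lies on the centre line of the jaws, within the pads' length; the fingertips stand 14 mm ahead of it and the grasp point (between the pads) lies 5 mm behind it; y points along the fingers, x is the direction in which the jaws open and shut, and the axes are right-handed (so a half turn about y gives the same grasp; the last joint's range is limited). The gripper opens to 85 mm and grips with 20 to 120 N. Pads are 22 mm wide; open, the fingers measure 114 mm over their backs; the gripper's body (76 mm by 85 mm) begins 54 mm behind the grasp point. The pads swing forward as they close: fully open they stand 13 mm farther back than shut.
Start: joints at [1.156, 0.521, -0.036, 1.599, 0.021, 1.021, -0.113], TCP at [0.211, -0.588, 0.211] pointing down, gripper open.
Joint ranges: [-2.91, 2.91], [-0.3, 2.13], [-1.5, 1.42], [0.17, 2.43], [-1.26, 4.41], [0.16, 1.93], [-2.52, 2.52]. Speed limits (rad/s): [1.89, 1.89, 2.39, 2.39, 3.01, 3.01, 3.01].

### API

Orientations are given as [roll, pitch, yaw] about the fixed x, y, z axes, in that order (R = Rz(yaw) Ry(pitch) Rx(roll)).
In Python, from workcell import monitor, grab_frame, workorder gives the robot as it stands.
- The arm moves only by the tool drive_tool, never from a script. Its argument "steps" is one flat list of numbers, 5 for each row, row after row: the finger opening in mm, from 0 to 85.4, then the shift along the world's x, y, z in mm, then the turn about the world's z in degrees. In form: [fingers, tx, ty, tz, twist, fingers, tx, ty, tz, twist, ...]. A call has exactly 5 rows; each row shifts and turns the commanded pose from where the row before left it; what a row does not reach is not made up. A row lasts 1/12 s, in which the tool goes at most 41.7 mm and 7.16 degrees, less where a joint would pass 70% of its speed; a pose out of reach is approached as far as the arm can. A call is refused whole if a number of a shift passes 41.7 or a number of a turn 7.16, either way. A call with a gripper value outside its range is refused whole. The fingers move at their own pace and stop on an object; "grip_force" is the grip in N (left out, the last holds). Time passes only in rows, so rows that do not move let the fingers close, or fill a call up. It gives the time, the measured TCP pose, the force and the opening at its end, in the units of the state.
- monitor.observe(): the state, without advancing time (a new reading comes with each control period).
- grab_frame(name): name is "scene" or "top" or "wrist"; returns a dict with "frame" (480x640x3 uint8, red, green, blue), "vertical_fov" (degrees; the focal length in pixels is half the picture's height over the tangent of half this angle, whatever the lens; pixels are square), "cx", "cy" (the principal point, pixels), "k1" (the pictures are not rectified: a ray, as slopes to the right and down, at radius r is drawn at 1 + k1 r^2 times it, then the intrinsics apply), "xyz" and "orientation" of the camera in the world. Camera axes: x right, y down, z forward; pixel columns grow to the right and rows downward; lengths in m; the calibration is good to about 2 mm. A picture is of the moment at which its call begins. There is no depth.
- workorder.job_done(): hands the job in, once; it reports no verdict.
The state is a dict: "clock": time; "qpos": joint angles; "qd": joint speeds; "joint_efforts": joint torques, N m; "position": TCP position; "tool_rot": TCP orientation; "force": force on the tool from outside, world axes, zero at the start; "moment": the same for the moment, N m; "grip_width": finger opening in m.
Only numpy, scipy, OpenCV 4.12 (cv2) and the standard library are available. Lean on these libraries where they do the work, as an engineer would, in place of code of your own. Each camera call takes 0.05 s, during which the arm holds its last target. There are 200 camera calls.

## Working session

There is one attempt and no reset: what is moved stays moved. The work goes in short steps, Python scripts to look and compute and a tool call to move; the robot and the scene stay as the last step left them, time stands still between calls to the robot, and variables do not carry over. Pictures are saved under pics/ and viewed, about 8 in all and at most 12, crops included, and the job is handed in when it is done.

Besides the shell and the picture viewer there is one more tool, called after "Emit:" as name(argument=value, ...) on one line, values as JSON. drive_tool: Moves the arm, as the interface text tells. Its arguments: {"type":"object","properties":{"steps":{"type":"array"},"grip_force":{"type":"number"}},"required":["steps"]}

```bash
mkdir -p pics; cat > h.py <<'E'
import numpy as np, cv2
from scipy.spatial.transform import Rotation as R
from workcell import monitor, grab_frame, workorder
def shot(n,f):
    d=grab_frame(n); cv2.imwrite(f'pics/{f}.png',cv2.cvtColor(d['frame'],cv2.COLOR_RGB2BGR)); 
    np.save(f'pics/{f}.npy',d,allow_pickle=True); return d
def load(f): return np.load(f'pics/{f}.npy',allow_pickle=True).item()
def cam(d):
    f=240/np.tan(np.radians(d['vertical_fov'])/2); o=np.array(d['orientation'])
    M=o if o.shape==(3,3) else (R.from_euler('xyz',o).as_matrix() if o.size==3 else R.from_quat(o).as_matrix())
    return f,M,np.array(d['xyz'])
def toz(d,u,v,z):
    f,M,p=cam(d); a=np.array([(u-d['cx'])/f,(v-d['cy'])/f]); s=a.copy()
    for _ in range(20): s=a/(1+d['k1']*(s@s))
    r=M@np.array([*s,1]); return p+r*(z-p[2])/r[2]
def proj(d,P):
    f,M,p=cam(d); q=M.T@(np.array(P)-p); s=q[:2]/q[2]; s=s*(1+d['k1']*(s@s)); return s*f+[d['cx'],d['cy']]
E
python3 - <<'E'
from h import *
s=monitor.observe(); print(s)
for n in('scene','top'):
    d=shot(n,n+'0'); print({k:v for k,v in d.items() if k!='frame'})
E
```

```text
{'clock': 0.0, 'qpos': array([ 1.15578835,  0.52201667, -0.0363103 ,  1.5999801 ,  0.02124318,
        1.02106098, -0.11279563]), 'qd': array([-0.00199366, -0.00068992, -0.00028189,  0.00011106,  0.00047334,
        0.00090712,  0.00047059]), 'joint_efforts': array([-9.26288594e-04, -9.27100253e+01,  1.97989918e+00, -3.69930553e+01,
        1.80180359e-02,  8.09068879e-03,  2.22824161e-05]), 'position': array([ 0.21109175, -0.58791898,  0.21023427]), 'tool_rot': array([-1.57091636e+00,  1.07279608e-03, -1.22598677e+00]), 'force': array([0.25945734, 0.27763613, 0.89951355]), 'moment': array([-0.021512  ,  0.00645068,  0.03914912]), 'grip_width': 0.08581820983030984}
{'vertical_fov': 42.569272356883275, 'cx': 319.0585709663346, 'cy': 232.79096073827418, 'k1': -0.12040452457543731, 'xyz': array([ 1.52722961, -0.08816729,  1.2547812 ]), 'orientation': array([-2.41224467, -0.01101691,  1.49737924])}
{'vertical_fov': 49.577979015581505, 'cx': 316.58199501964714, 'cy': 246.73665389344458, 'k1': -0.14984502710199707, 'xyz': array([ 0.34988517, -0.00408199,  1.45881041]), 'orientation': array([-3.00275156,  0.0062079 , -1.54665712])}
```

View pics/top0.png

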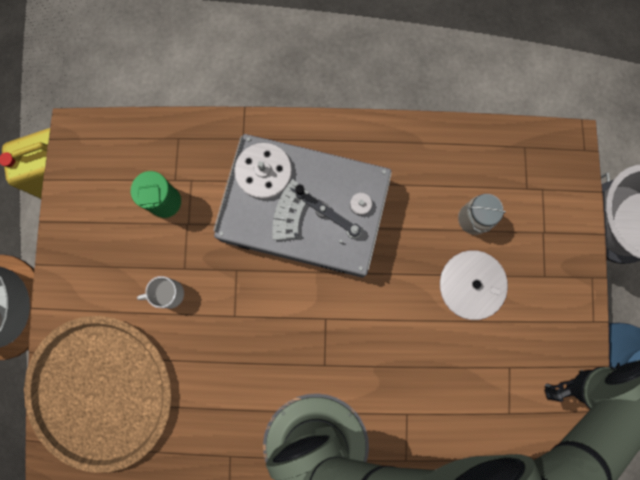

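View pics/scene0.png

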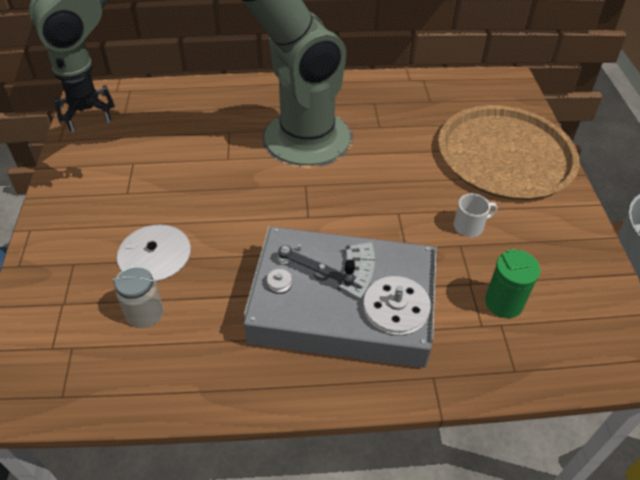

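```bash
python3 - <<'E'
from h import *
a=cv2.imread('pics/top0.png')[125:285,205:405]; b=cv2.imread('pics/scene0.png')[225:365,240:440]
cv2.imwrite('pics/c1.png',cv2.resize(a,None,fx=3.75,fy=3.75,interpolation=cv2.INTER_CUBIC))
cv2.imwrite('pics/c2.png',cv2.resize(b,None,fx=4,fy=4,interpolation=cv2.INTER_CUBIC))
E
```

```text
(no output)
```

View pics/c1.png

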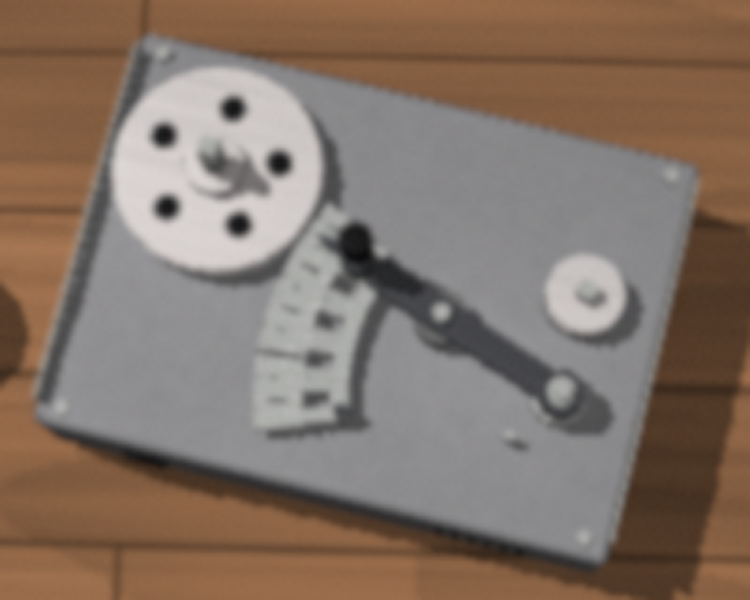

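View pics/c2.png

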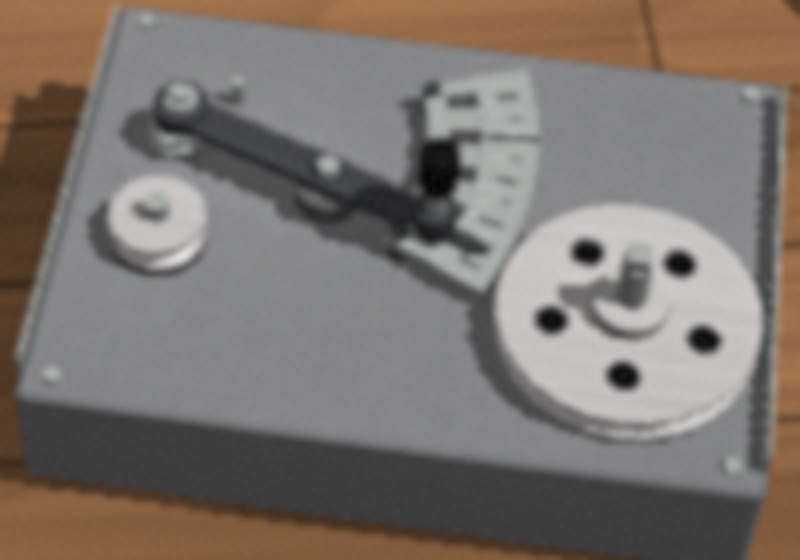

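```bash
cat > fit.py <<'E'
from h import *
from scipy.optimize import least_squares
T=load('top0');S=load('scene0')
c1=lambda u,v:(205+(u+.5)/3.75-.5,125+(v+.5)/3.75-.5); c2=lambda u,v:(240+(u+.5)/4-.5,225+(v+.5)/4-.5)
knob=lambda a,z=.192:(-.045+.17*np.cos(1.222+a),-.150+.17*np.sin(1.222+a),z)
ob=[(T,c1(143,37),(.15,.21,.1)),(T,c1(698,172),(.15,-.21,.1)),(T,c1(40,408),(-.15,.21,.1)),(T,c1(208,148),(.055,.125,.178)),(T,c1(355,243),knob(0)),
(S,c2(118,8),(-.15,-.21,.1)),(S,c2(785,92),(-.15,.21,.1)),(S,c2(20,395),(.15,-.21,.1)),(S,c2(765,492),(.15,.21,.1)),(S,c2(637,248),(.055,.125,.178)),(S,c2(440,148),knob(0))]
def W(p,q): c,s=np.cos(p[2]),np.sin(p[2]); return np.array([p[0]+c*q[0]-s*q[1],p[1]+s*q[0]+c*q[1],q[2]])
res=lambda p:np.concatenate([proj(d,W(p,q))-uv for d,uv,q in ob])
s=least_squares(res,[.65,0.05,-.23],loss='soft_l1'); p=s.x
def B(w): c,s=np.cos(p[2]),np.sin(p[2]); d=w[:2]-p[:2]; return np.array([c*d[0]+s*d[1],-s*d[0]+c*d[1]])
if __name__=='__main__':
    print(p); print(res(p).reshape(-1,2).round(1))
    print('pivot',W(p,(-.045,-.15,.128)),'knob',W(p,knob(0)),'slot3',W(p,knob(.494,.118)))
    for n,d,c,l in(('T',T,c1,[(345,285),(327,319),(318,358),(315,398)]),('S',S,c2,[(463,100),(467,135)])):
        for x in l:
            b=B(toz(d,*c(*x),.116))-[-.045,-.15]; print(n,x,'r',np.hypot(*b).round(4),'ang',np.arctan2(b[1],b[0])-1.222)
    for n,d,c,x in(('T',T,c1,(278,354)),('S',S,c2,(515,136))):
        b=B(toz(d,*c(*x),.118))-[-.045,-.15]; print('line3',n,np.hypot(*b).round(4),'ang',np.arctan2(b[1],b[0])-1.222)
E
python3 fit.py
```

```text
[ 0.65683553  0.04804204 -0.22353778]
[[ 0.1 -1. ]
 [ 1.1 -1.3]
 [-2.5  4.4]
 [ 0.1  0.3]
 [ 0.1 -0.5]
 [ 0.4 -1.7]
 [-0.6 -2.8]
 [-2.2 -0.5]
 [ 0.6  0.5]
 [ 0.6  0.5]
 [ 0.   0.3]]
pivot [ 0.57970305 -0.08825022  0.128     ] knob [0.67177431 0.05465844 0.192     ] slot3 [0.59300623 0.08122847 0.118     ]
T (345, 285) r 0.1722 ang 0.09254763973275693
T (327, 319) r 0.1736 ang 0.25159202882590215
T (318, 358) r 0.1722 ang 0.4169550793972918
T (315, 398) r 0.1713 ang 0.5831363469221877
S (463, 100) r 0.1712 ang 0.6102548581813931
S (467, 135) r 0.1717 ang 0.4499778406498087
line3 T 0.2002 ang 0.4294774519536193
line3 S 0.2003 ang 0.4460538619498764
```

The top view and its crop show the grinder yawed about -12.8°. The knob top is at crop pixel (355,243), and the slots are at about (345,285), (327,319), (318,358) and (315,398). In the scene crop the long line is at about (515,136). The plate appears turned about -0.055 rad, which puts slot 3 near 0.43-0.45. Next I move above the knob.

Emit:
drive_tool(steps=[60,23,32,10,1.87,60,23,32,10,1.87,60,23,32,10,1.87,60,23,32,10,1.87,60,23,32,10,1.87])

```text
clock: 0.52
position: [0.3268, -0.4264, 0.2611]
tool_rot: [-1.571, 0.0, -1.061]
force: [1.7, -0.9, 0.1]
grip_width: 0.0599
```

Emit:
drive_tool(steps=[60,23,32,10,1.87,60,23,32,10,1.87,60,23,32,10,1.87,60,23,32,10,1.87,60,23,32,10,1.87])

```text
clock: 0.93
position: [0.4418, -0.2664, 0.3113]
tool_rot: [-1.571, 0.0, -0.898]
force: [0.7, -0.8, 0.1]
grip_width: 0.0599
```

Emit:
drive_tool(steps=[60,23,32,0,1.87,60,23,32,0,1.87,60,23,32,0,1.87,60,23,32,0,1.87,60,23,32,0,1.87])

```text
clock: 1.35
position: [0.5569, -0.1065, 0.3107]
tool_rot: [-1.571, 0.0, -0.735]
force: [-0.1, -0.9, 1.5]
grip_width: 0.0597
```

Emit:
drive_tool(steps=[60,23,32,0,1.87,60,23,32,0,1.87,60,20,28,0,1.87,60,0,0,0,1.87,60,0,0,0,1.87])

```text
clock: 1.77
position: [0.6227, -0.0137, 0.3098]
tool_rot: [-1.571, 0.002, -0.568]
force: [-0.8, -0.3, 1.0]
grip_width: 0.0602
```

```bash
python3 - <<'E'
from h import *
s=monitor.observe(); print(s['clock'],s['position'],s['tool_rot'],s['grip_width'],s['force'],s['qpos'])
d=shot('wrist','w1'); print(d['xyz'],d['orientation'],d['vertical_fov'])
E
```

```text
1.7667 [ 0.62267207 -0.0137151   0.30981324] [-1.57069874  0.00168174 -0.56823916] 0.0601670469931142 [-0.79395788 -0.26148041  0.99022143] [ 0.20600996  0.46270529 -0.41761213  1.46095981  0.19008273  1.25937468
 -0.79929679]
[0.65784254 0.04356402 0.4736319 ] [ 2.87591898e+00  1.69171527e-03 -5.68467946e-01] 64.98123430792758
```

View pics/w1.png

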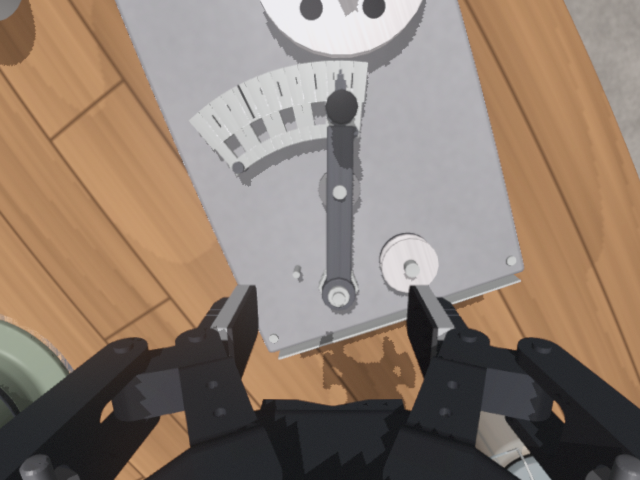

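The wrist view shows the knob top at (342,107) and the pivot cap at (339,294). Slots 2, 3 and 4 are near (289,119), (258,128) and (235,145), and the long line's outer end is at (240,87).

```bash
python3 - <<'E'
from h import *
import fit
d=load('w1'); im=cv2.imread('pics/w1.png')[50:200,180:380]
cv2.imwrite('pics/c3.png',cv2.resize(im,None,fx=4,fy=4,interpolation=cv2.INTER_CUBIC))
k=toz(d,342,106,.192); print('knob',k)
pv=fit.W(fit.p,(-.045,-.15,.128)); print('pivot proj',proj(d,pv),'knobproj',proj(d,fit.W(fit.p,fit.knob(0))), 'pivot from cap', toz(d,339,294,.145))
rest=np.arctan2(*(k-pv)[1::-1]); print('rest ang',rest,1.222+fit.p[2],np.hypot(*(k-pv)[:2]))
for u,v in((289,119),(258,128),(235,145),(246,100),(254,116)):
    b=toz(d,u,v,.118)-pv; print((u,v),np.hypot(*b[:2]),np.arctan2(b[1],b[0])-1.222-fit.p[2])
E
```

```text
knob [0.67401674 0.05666024 0.192     ]
pivot proj [337.84903924 293.66561069] knobproj [340.84290683 110.19392984] pivot from cap [ 0.58427967 -0.08264171  0.145     ]
rest ang 0.9938300092784982 0.9984622171956157 0.17289913633572399
(289, 119) 0.17274893989005874 0.26680254506257023
(258, 128) 0.17522363898106133 0.4370418616698471
(235, 145) 0.17283702230402478 0.5904668884669748
(246, 100) 0.20182442812454635 0.43000007582768945
(254, 116) 0.186254672301573 0.4286567709330196
```

View pics/c3.png

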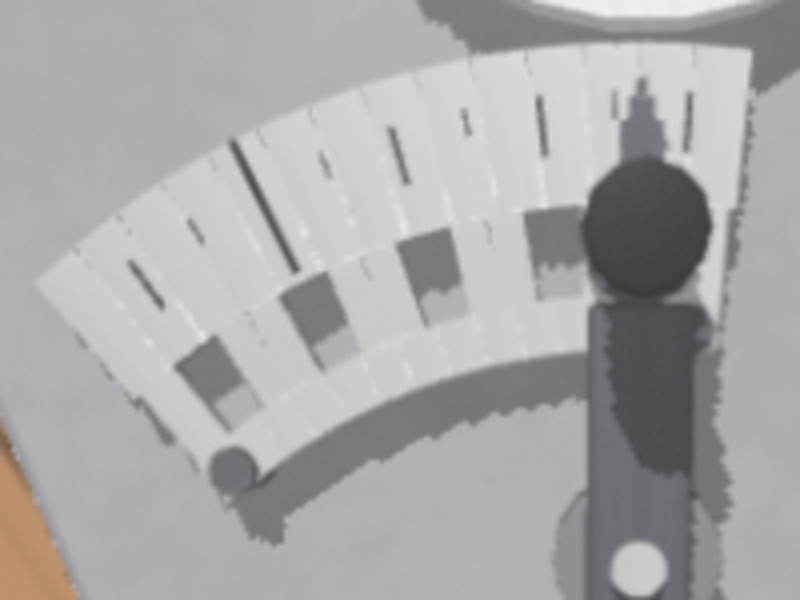

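Emit:
drive_tool(steps=[60,17,24,0,0,60,17,23,0,0,60,16,23,0,0,60,0,0,-25,0,60,0,0,-25,0])

```text
clock: 2.23
position: [0.673, 0.0556, 0.2605]
tool_rot: [-1.569, -0.001, -0.572]
force: [-0.1, -1.0, -0.3]
grip_width: 0.0599
```

Emit:
drive_tool(steps=[60,0,0,-25,0,60,0,0,-25,0,60,0,0,-20,0,60,0,0,-12,0,60,0,0,0,0])

```text
clock: 2.65
position: [0.671, 0.0532, 0.1762]
tool_rot: [-1.573, 0.003, -0.574]
force: [-0.3, 0.7, 0.9]
grip_width: 0.0598
```

```bash
python3 - <<'E'
from h import *
s=monitor.observe(); print(s['clock'],s['position'],s['tool_rot'],s['grip_width'],s['force'],s['qpos'])
d=shot('wrist','w2')
E
```

```text
2.65 [0.67099776 0.05323371 0.17622921] [-1.57333171  0.00290541 -0.57403997] 0.059820323402246196 [-0.2776341   0.67146278  0.89779504] [ 0.07755816  0.66005481 -0.39606668  1.47550793  0.27341532  1.06478861
 -0.95155668]
```

View pics/w2.png

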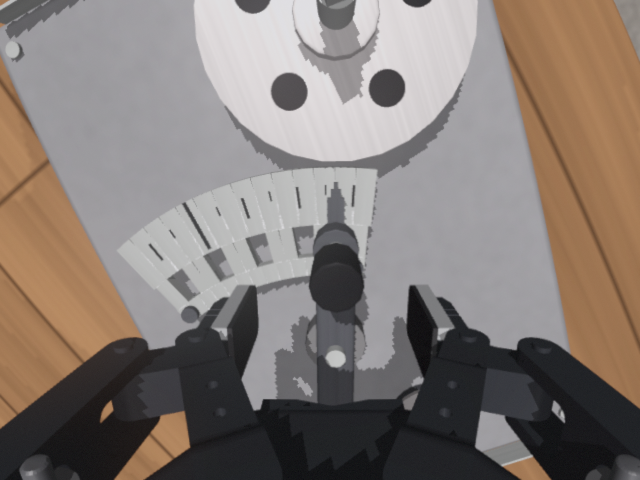

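```bash
python3 - <<'E'
from h import *
d=load('w2'); s=monitor.observe(); p=s['position']; print(p)
print('knob',toz(d,336,278,.192), 'tcp',proj(d,p),'tip',proj(d,p-[0,0,.014]),'pt at z.192',proj(d,[*p[:2],.192]))
E
```

```text
[0.67182791 0.05349893 0.17817474]
knob [0.67595366 0.06050339 0.192     ] tcp [336.47823031 283.3007955 ] tip [336.24692603 272.46149146] pt at z.192 [336.74386628 295.77367275]
```

Emit:
drive_tool(steps=[40,2,4,0,0,30,0,0,0,0,20,0,0,0,0,20,0,0,0,0,20,0,0,0,0], grip_force=40)

```text
clock: 3.12
position: [0.6744, 0.0578, 0.1794]
tool_rot: [-1.57, -0.001, -0.573]
force: [-0.4, -0.6, -0.1]
grip_width: 0.0203
```

Emit:
drive_tool(steps=[15,0,0,0,0,15,0,0,0,0,15,0,0,0,0,15,0,0,0,0,15,0,0,0,0])

```text
clock: 3.53
position: [0.6742, 0.0578, 0.1788]
tool_rot: [-1.571, 0.0, -0.573]
force: [0.0, -0.2, 0.6]
grip_width: 0.0149
```

```bash
python3 - <<'E'
from h import *
s=monitor.observe(); print(s['position'],s['force'],s['grip_width'])
d=shot('wrist','w3'); t=shot('top','t3')
a=d['frame'][150:450,100:560]; 
b=cv2.resize(t['frame'][125:285,205:405],None,fx=1.7,fy=1.7)
c=np.zeros((600,800,3),np.uint8); a=cv2.resize(a,(800,522)); 
cv2.imwrite('pics/c4.png',a[:,:,::-1])
print('tcp',proj(d,s['position']))
E
```

```text
[0.67422853 0.05775973 0.17876178] [ 0.00161936 -0.21384027  0.63746262] 0.014893142692070559
tcp [335.28539755 283.01467486]
```

View pics/c4.png

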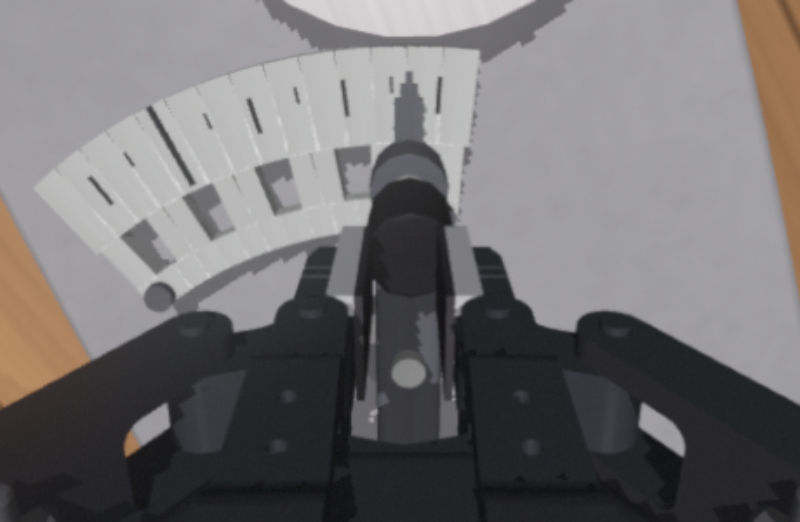

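The picture shows the knob below the pads, radially aligned and partly hidden by them. The opening reads 14.9 mm with no force, so the pads closed above the knob. I'll open and go lower.

Emit:
drive_tool(steps=[45,0,0,0,0,45,0,0,0,0,45,0,0,0,0,45,0,0,-8,0,45,0,0,-8,0])

```text
clock: 4.05
position: [0.6744, 0.0578, 0.1624]
tool_rot: [-1.57, -0.001, -0.573]
force: [-0.2, -0.1, -0.8]
grip_width: 0.0451
```

Emit:
drive_tool(steps=[30,0,0,-4,0,24,0,0,0,0,20,0,0,0,0,18,0,0,0,0,18,0,0,0,0])

```text
clock: 4.47
position: [0.6738, 0.0574, 0.1578]
tool_rot: [-1.572, 0.001, -0.573]
force: [4.8, -1.3, -19.3]
grip_width: 0.0219
```

Emit:
drive_tool(steps=[18,0,0,0,0,18,0,0,0,0,18,0,0,0,0,18,0,0,0,0,18,0,0,0,0])

```text
clock: 4.88
position: [0.6736, 0.0575, 0.1579]
tool_rot: [-1.572, 0.001, -0.573]
force: [4.5, -1.8, -25.9]
grip_width: 0.0222
```

```bash
python3 - <<'E'
from h import *
s=monitor.observe(); print(s['position'],s['force'],s['moment'],s['grip_width'],s['joint_efforts'])
d=shot('wrist','w4'); t=shot('scene','s4')
a=cv2.resize(d['frame'][180:400,180:480],(800,586))
kp=proj(t,s['position']).astype(int); print(kp)
b=cv2.resize(t['frame'][kp[1]-60:kp[1]+40,kp[0]-60:kp[0]+40],(400,400),interpolation=cv2.INTER_CUBIC)
c=np.zeros((400,800,3),np.uint8); c[:,:400]=b; c[:,400:]=cv2.resize(d['frame'][200:400,240:440],(400,400))
cv2.imwrite('pics/c5.png',c[:,:,::-1])
E
```

```text
[0.67361891 0.05745641 0.15785396] [  4.5070764   -1.83861165 -25.9449145 ] [-0.33292741 -0.8775609   0.0777929 ] 0.022226680335544174 [-1.47069141e+00 -1.22179656e+02 -1.05455920e+01 -4.26348209e+01
 -8.91420320e-01  1.04965322e+00 -5.19114174e-02]
[350 272]
```

View pics/c5.png

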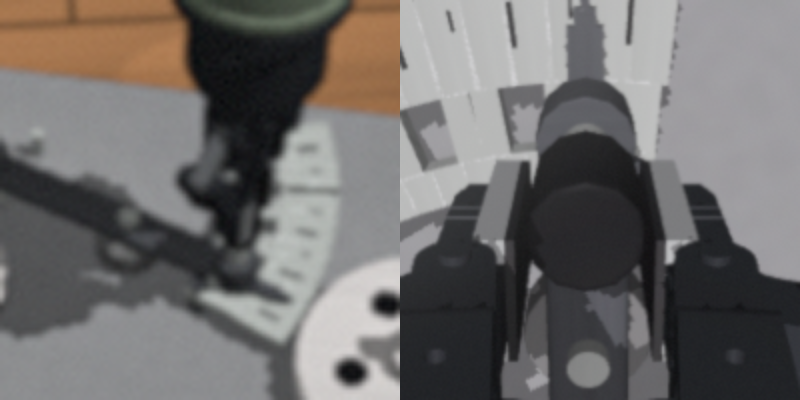

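The knob now sits between the pads (picture centre about (587,240)). The opening holds at 22 mm. The tool is pulling up on the pin's top stop with about 26 N, so I relieve that first.

Emit:
drive_tool(steps=[15,0,0,-0.5,0,15,0,0,-0.3,0,15,0,0,0,0,15,0,0,0,0,15,0,0,0,0])

```text
clock: 5.4
position: [0.674, 0.0574, 0.1578]
tool_rot: [-1.571, 0.0, -0.574]
force: [2.0, -3.8, -21.9]
grip_width: 0.022
```

Emit:
drive_tool(steps=[15,0,0,-1,0,15,0,0,-1,0,15,0,0,0,0,15,0,0,0,0,15,0,0,0,0])

```text
clock: 5.82
position: [0.675, 0.0571, 0.1575]
tool_rot: [-1.57, -0.002, -0.574]
force: [-0.2, -7.2, -4.4]
grip_width: 0.022
```

Emit:
drive_tool(steps=[15,-6.9,4.2,0,2.69,15,-7,3.8,0,2.69,15,-7.1,3.6,0,2.69,15,-7.3,3.1,0,2.69,15,-7.4,2.9,0,2.69])

```text
clock: 6.23
position: [0.6393, 0.0746, 0.1575]
tool_rot: [-1.571, -0.003, -0.337]
force: [1.9, -10.3, -5.4]
grip_width: 0.0218
```

Emit:
drive_tool(steps=[15,-7.6,2.5,0,2.69,15,-7.7,2.1,0,2.69,15,-7.8,1.75,0,2.69,15,-7.9,1.4,0,2.69,15,-7.9,1,0,2.69])

```text
clock: 6.65
position: [0.6008, 0.0833, 0.1575]
tool_rot: [-1.571, -0.004, -0.103]
force: [6.6, -8.8, -8.3]
grip_width: 0.0219
```

Emit:
drive_tool(steps=[15,0,0,0,0,15,0,0,0,0,15,0,0,0,0,15,0,0,0,0,15,0,0,0,0])

```text
clock: 7.07
position: [0.6012, 0.0832, 0.1575]
tool_rot: [-1.571, -0.004, -0.105]
force: [5.2, -8.7, -7.5]
grip_width: 0.0226
```

```bash
python3 - <<'E'
from h import *
s=monitor.observe(); p=s['position'];print(p,s['force'],s['moment'],s['grip_width'])
for pv in((.5797,-.08825),(.581,-.0865),(.5843,-.0826)):
  a=lambda x,y:np.arctan2(y-pv[1],x-pv[0])
  print(pv,a(p[0],p[1])-a(.675,.0571),np.hypot(p[0]-pv[0],p[1]-pv[1]))
d=shot('wrist','w5'); cv2.imwrite('pics/c6.png',cv2.resize(d['frame'][120:360,180:480],(800,640))[:600,:,::-1])
print(proj(d,p), proj(d,[*p[:2],.118]))
E
```

```text
[0.60117526 0.08323473 0.15749352] [ 5.15868913 -8.70268638 -7.46869215] [-1.90332732 -1.01716513 -0.28073799] 0.022577777176261724
(0.5797, -0.08825) 0.4557602314216519 0.17282418760459697
(0.581, -0.0865) 0.46129106538236364 0.17092957640416717
(0.5843, -0.0826) 0.4744362458320682 0.16669112897812272
[334.09471366 284.16798652] [333.47828842 257.38691315]
```

View pics/c6.png

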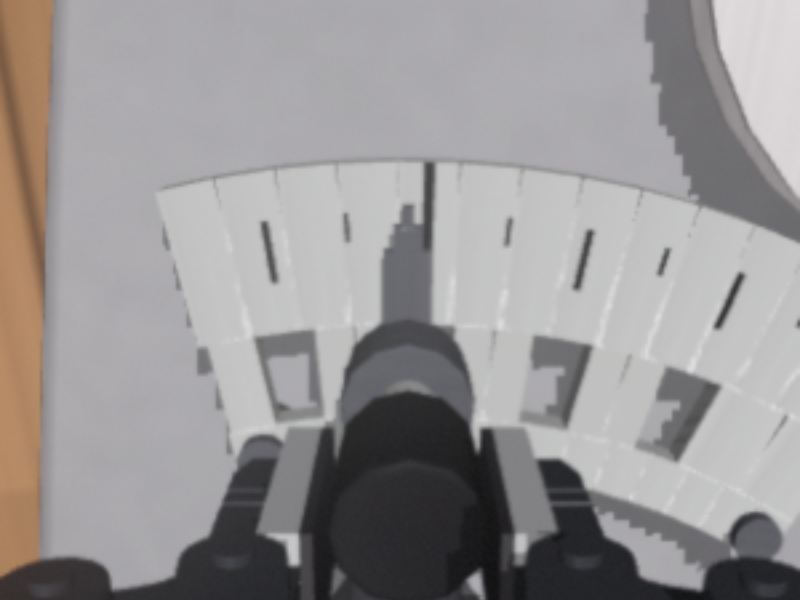

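The pointer tip at (408,205) is about 22 px, or 0.023 rad (3.9 mm), past the long line at (430,200). The arm needs to ease back 3.9 mm.

Emit:
drive_tool(steps=[15,1.3,-0.15,0,-0.4,15,1.3,-0.15,0,-0.5,15,1.3,-0.15,0,-0.4,15,0,0,0,0,15,0,0,0,0])

```text
clock: 7.53
position: [0.6052, 0.0828, 0.1575]
tool_rot: [-1.571, -0.004, -0.128]
force: [4.9, -8.6, -7.2]
grip_width: 0.0219
```

Emit:
drive_tool(steps=[15,0,0,-0.7,0,15,0,0,-0.5,0,15,0,0,0,0,15,0,0,0,0,15,0,0,0,0])

```text
clock: 7.95
position: [0.6055, 0.0827, 0.1569]
tool_rot: [-1.571, -0.005, -0.128]
force: [4.5, -9.0, -0.8]
grip_width: 0.0221
```

Emit:
drive_tool(steps=[15,0,0,-0.7,0,15,0,0,-0.7,0,15,0,0,-0.6,0,15,0,0,0,0,15,0,0,0,0])

```text
clock: 8.37
position: [0.6056, 0.0828, 0.155]
tool_rot: [-1.571, -0.005, -0.128]
force: [5.6, -10.1, -0.3]
grip_width: 0.0219
```

Emit:
drive_tool(steps=[15,0,0,-0.5,0,15,0,0,-0.5,0,15,0,0,-0.5,0,15,0,0,0,0,15,0,0,0,0])

```text
clock: 8.78
position: [0.6056, 0.0828, 0.1535]
tool_rot: [-1.571, -0.005, -0.128]
force: [5.2, -9.1, -0.2]
grip_width: 0.0224
```

Emit:
drive_tool(steps=[15,0,0,-0.6,0,15,0,0,-0.6,0,15,0,0,-0.6,0,15,0,0,0,0,15,0,0,0,0])

```text
clock: 9.2
position: [0.6056, 0.0828, 0.1517]
tool_rot: [-1.571, -0.005, -0.128]
force: [5.4, -8.4, 0.7]
grip_width: 0.0219
```

Emit:
drive_tool(steps=[15,0,0,-0.8,0,15,0,0,-0.8,0,15,0,0,-0.8,0,15,0,0,0,0,15,0,0,0,0])

```text
clock: 9.62
position: [0.6057, 0.0827, 0.1493]
tool_rot: [-1.571, -0.005, -0.128]
force: [6.0, -10.4, -0.0]
grip_width: 0.0218
```

```bash
python3 - <<'E'
from h import *
s=monitor.observe(); p=s['position'];print(p,s['force'],s['grip_width'])
d=shot('wrist','w6'); e=load('w5')
a=[cv2.resize(x['frame'][200:380,230:430],(400,360)) for x in(e,d)]
cv2.imwrite('pics/c7.png',np.hstack(a)[:,:,::-1])
E
```

```text
[0.60566339 0.0827192  0.14925662] [  5.95425042 -10.41776106  -0.03813864] 0.021751710706876898
```

View pics/c7.png

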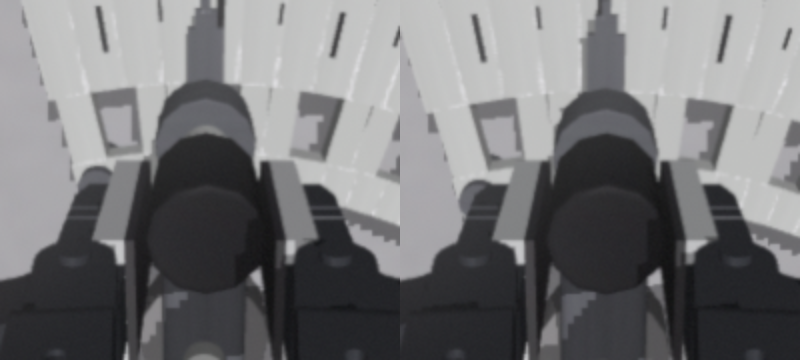

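The knob keeps its place in the grip while the boss comes closer, so the pin is about 8 mm down, past the plate's top and in the slot. I continue down.

Emit:
drive_tool(steps=[15,0,0,-1,0,15,0,0,-1,0,15,0,0,-1,0,15,0,0,0,0,15,0,0,0,0])

```text
clock: 10.08
position: [0.6056, 0.0827, 0.1462]
tool_rot: [-1.571, -0.005, -0.128]
force: [5.2, -10.2, 0.2]
grip_width: 0.0223
```

Emit:
drive_tool(steps=[15,0,0,-0.8,0,15,0,0,-0.8,0,15,0,0,-0.8,0,15,0,0,0,0,15,0,0,0,0])

```text
clock: 10.5
position: [0.6056, 0.0827, 0.1438]
tool_rot: [-1.571, -0.005, -0.128]
force: [5.9, -9.8, -0.6]
grip_width: 0.0218
```

13.7 mm down and still free. About 4 mm to go.

Emit:
drive_tool(steps=[15,0,0,-0.8,0,15,0,0,-0.8,0,15,0,0,-0.8,0,15,0,0,0,0,15,0,0,0,0])

```text
clock: 10.92
position: [0.6056, 0.0828, 0.1414]
tool_rot: [-1.571, -0.005, -0.128]
force: [4.9, -10.1, 0.1]
grip_width: 0.022
```

Emit:
drive_tool(steps=[15,0,0,-0.6,0,15,0,0,-0.6,0,15,0,0,-0.6,0,15,0,0,0,0,15,0,0,0,0])

```text
clock: 11.33
position: [0.6057, 0.0827, 0.1397]
tool_rot: [-1.571, -0.005, -0.128]
force: [4.9, -10.0, -0.9]
grip_width: 0.0216
```

Emit:
drive_tool(steps=[15,0,0,-0.5,0,15,0,0,-0.5,0,15,0,0,0,0,15,0,0,0,0,15,0,0,0,0])

```text
clock: 11.75
position: [0.6061, 0.0827, 0.1392]
tool_rot: [-1.571, -0.006, -0.128]
force: [4.8, -10.3, 7.2]
grip_width: 0.0216
```

The pin has reached its bottom stop, 18 mm down with the force rising. I ease the arm back onto the slot edge before releasing.

Emit:
drive_tool(steps=[15,0.5,0,0.3,0,15,0.5,0,0.2,0,15,0.5,0,0,0,15,0.5,0,0,0,15,0,0,0,0])

```text
clock: 12.17
position: [0.6067, 0.0827, 0.1392]
tool_rot: [-1.572, -0.003, -0.128]
force: [-4.3, -11.2, 8.4]
grip_width: 0.0221
```

Emit:
drive_tool(steps=[26,0,0,0,0,32,0,0,0,0,40,0,0,0,0,45,0,0,0,0,45,0,0,0,0])

```text
clock: 12.58
position: [0.6058, 0.0841, 0.1374]
tool_rot: [-1.57, -0.001, -0.126]
force: [-0.8, -0.1, -0.6]
grip_width: 0.045
```

Emit:
drive_tool(steps=[45,0,0,5,0,45,0,0,15,0,45,0,0,25,0,45,0,0,30,0,45,0,0,30,0])

```text
clock: 13.0
position: [0.6052, 0.0839, 0.2434]
tool_rot: [-1.571, 0.001, -0.126]
force: [1.0, -0.0, 0.8]
grip_width: 0.0453
```

Emit:
drive_tool(steps=[45,0,-25,30,0,45,0,-30,0,0,45,0,-30,0,0,45,0,0,0,0,45,0,0,0,0])

```text
clock: 13.42
position: [0.6055, -0.003, 0.2723]
tool_rot: [-1.571, -0.0, -0.129]
force: [-0.8, 0.9, -0.7]
grip_width: 0.0448
```

```bash
python3 - <<'E'
from h import *
s=monitor.observe(); print(s['clock'],s['position'],s['force'],s['grip_width'])
d=shot('wrist','w7'); cv2.imwrite('pics/w7v.png',d['frame'][:,:,::-1])
t=shot('top','t7'); o=load('top0')
m=cv2.absdiff(t['frame'],o['frame']).max(2)
for n,(u,v) in dict(lid=(475,285),can=(155,195),mug=(163,293),jar=(485,213)).items(): print(n,np.percentile(m[v-25:v+25,u-25:u+25],98))
E
```

```text
13.4167 [ 0.60552781 -0.00303502  0.27234079] [-0.75882363  0.8639551  -0.65082541] 0.04476365196912685
lid 90.0
can 10.0
mug 9.0
jar 9.0
```

View pics/w7v.png

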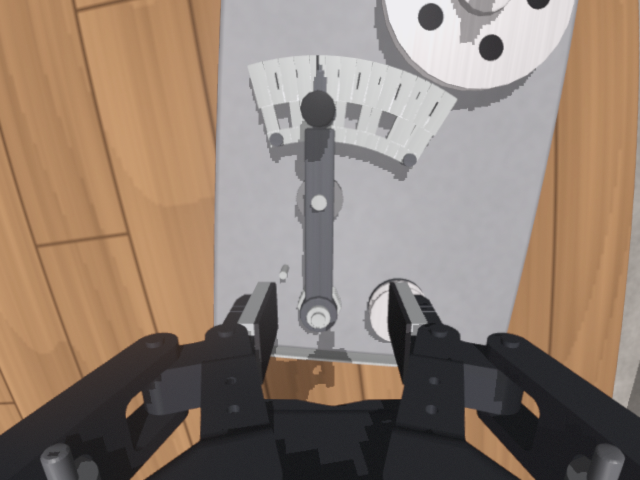

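The arm stands alone at the long line with the pointer at (318,60). Two free slots lie towards the rest end and one beyond, and the knob is down. The lid region of the picture changed, probably from the robot's shadow, so I check its position and hand in.

```bash
python3 - <<'E'
from h import *
for f in('top0','t7'):
    g=load(f)['frame'][240:330,430:520].astype(int); k=(g.max(2)<60); k[:30]=k[60:]=False; k[:,:30]=k[:,62:]=False
    w=(g.min(2)>150); print(f,[x.mean().round(1) for x in np.nonzero(k)],[x.mean().round(1) for x in np.nonzero(w)],w.sum())
workorder.job_done()
E
```

```text
top0 [np.float64(44.0), np.float64(46.6)] [np.float64(44.7), np.float64(43.0)] 3469
t7 [np.float64(43.8), np.float64(46.2)] [np.float64(35.3), np.float64(56.6)] 1457
the job is handed in; nothing more can be done
```

The tensioner is locked back at the third slot and the job is handed in, at about 13.5 s on the clock. I gripped the knob, drew the arm slightly past the long mark with the pin up, eased back 4 mm onto the slot, and pushed the pin down in small steps.

- **Pin:** it met nothing at the plate's top and went about 18 mm down. It stopped at the bottom with about 8 N showing.
- **Release:** I let the arm settle against the slot edge before opening the gripper, so it did not jump. The last picture shows it standing alone at the long mark, with the gripper clear and no force.
- **Plate:** it is clamped about 9 mm towards the rest end, which puts the third slot near 0.44 rad. This comes from the pictures; I had no reading of the joint itself.
- **First grip missed:** the jaws closed just above the knob. I went 20 mm lower and gripped again. For a moment the tool then pulled up on the pin's top stop with about 26 N, until I relieved it.
- **Kitchen things:** the canister, mug and jar look unchanged from the start. The lid check disagreed: its knob is in the same place to within half a pixel, but its bright area looked smaller, most likely from the robot's shadow. The arm never went near it.

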